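Put the herbal-tablet jars back into their display trays

ROBOT

A 6-joint arm with a two-finger parallel gripper is mounted at the origin on the work surface. World frame = base frame: x ahead of the robot, y to its left, z up, the work surface at z = 0. Lengths are in m, angles in rad, forces in N, time in s.
With the tool pointing down it reaches from about 0.375 to 0.9 m from the base axis. Payload 3.1 kg.
Tool frame: the origin (TCP) lies at the very end of the fingers, on their centre line; the grasp point (between the pads) lies 19 mm behind it; z points along the fingers, y is the line along which they close (so a half turn about z gives the same grasp; the last joint's range is limited). The gripper opens to 85 mm and grips with 20 to 120 N. Pads are 22 mm wide; open, the fingers measure 114 mm over their backs; the gripper's body (76 mm by 85 mm) begins 54 mm behind the grasp point. The pads swing forward as they close: fully open they stand 13 mm farther back than shut.
Start: joints at [-1.351, 0.527, 1.433, -0, 1.181, -0.178], TCP at [0.242, -0.576, 0.231] pointing down, gripper open.
Joint ranges: [-3.08, 3.08], [-0.75, 2.2], [0.22, 2.44], [-1.43, 4.57], [0, 2.65], [-2.85, 2.85]. Speed limits (rad/s): [2.79, 2.79, 3.14, 3.14, 3.14, 3.14].

INTERFACE

Orientations are given as a unit quaternion [w, x, y, z].
In Python, from bench import bot gives the robot as it stands.
- The arm moves only by the tool servo_tool, never from a script. Its argument "commands" is a list of rows, each a list of 3 entries, a list of its own where there are three numbers: the turn, a rotation vector about the tool's x, y, z in rad, then the shift along the tool's x, y, z in cm, then the opening, from -1 (shut) to 1 (fully open). In form: [[[wx, wy, wz], [x, y, z], gripper], ...]. A call has 1 to 8 rows; each row is the pose to reach, as a shift and turn from the pose commanded when the call began, along the tool's axes at that moment; what a row does not reach only later rows make up. A row lasts 1/12 s, in which the tool goes at most 41.7 mm and 7.16 degrees, less where a joint would pass 70% of its speed; a pose out of reach is approached as far as the arm can. A call with a gripper value outside its range is refused whole. The fingers move at their own pace and stop on an object; "newtons" is the grip in N (left out, the last holds). Time passes only in rows, so rows that repeat a pose let the fingers close. It gives the time, the measured TCP pose, the force, the opening and the grip force at its end, in the units of the state.
- bot.state(): the state, without advancing time (a new reading comes with each control period).
- bot.snapshot(name): name is "scene" or "top" or "wrist"; returns a dict with "frame" (400x640x3 uint8, red, green, blue), "fx", "fy", "cx", "cy" (pixels), "k1" (the pictures are not rectified: a ray, as slopes to the right and down, at radius r is drawn at 1 + k1 r^2 times it, then the intrinsics apply), "rvec" (rotation vector, rad) and "tvec" (3), from world to camera coordinates, as OpenCV has them. Camera axes: x right, y down, z forward; pixel columns grow to the right and rows downward; lengths in m; the calibration is good to about 2 mm. A picture is of the moment at which its call begins. There is no depth.
- bot.sign_off(): hands the job in; it is judged then, once.
The state is a dict: "t": time; "qpos": joint angles; "joint_velocities": joint speeds; "joint_efforts": joint torques, N m; "tcp_pos": TCP position; "orientation": TCP orientation; "force": force on the tool from outside, world axes, zero at the start; "torque": the same for the moment, N m; "width": finger opening in m; "grip_force": force on a finger pad.
Only numpy, scipy, OpenCV 4.12 (cv2) and the standard library are available. Lean on these libraries where they do the work, as an engineer would, in place of code of your own. Each camera call takes 0.05 s, during which the arm holds its last target. There are 200 camera calls.

TASK

The consultation is over: put the four brown herbal-tablet jars back into their display trays, yellow caps in the yellow tray and green caps in the green one. In each tray the tall jar stands upright in the back place, by the high back panel, and the short jar in the front place, by the low lip, so that both can be seen. Set the jars down gently without dropping them or knocking any over, and leave the customer's purchases (two white bottles and the carton) where they stand.

Things in the scene. Friction and masses are not known exactly. Their poses are not given: they have to be found in the camera images.
- yellow_tall: the tall brown herbal-tablet jar with a yellow cap: a straight-sided closed cylinder 62 mm across and 104 mm high; the top 22 mm is the yellow screw cap, as wide as the jar, so from above only the cap is seen; white label with a yellow band; about 180 g; stands on the desk. Origin at the centre of its underside, z up
- yellow_short: the short brown herbal-tablet jar with a yellow cap: a straight-sided closed cylinder 48 mm across and 72 mm high; the top 18 mm is the yellow screw cap, as wide as the jar, so from above only the cap is seen; white label with a yellow band; about 100 g; stands on the desk. Origin at the centre of its underside, z up
- green_tall: the tall brown herbal-tablet jar with a green cap: a straight-sided closed cylinder 62 mm across and 104 mm high; the top 22 mm is the green screw cap, as wide as the jar, so from above only the cap is seen; white label with a green band; about 180 g; stands on the desk. Origin at the centre of its underside, z up
- green_short: the short brown herbal-tablet jar with a green cap: a straight-sided closed cylinder 48 mm across and 72 mm high; the top 18 mm is the green screw cap, as wide as the jar, so from above only the cap is seen; white label with a green band; about 100 g; stands on the desk. Origin at the centre of its underside, z up
- yellow_tray: yellow display tray, fixed, 164 (x) by 90 mm (y). Origin: centre of underside, z up, x to its low front, which faces away from the robot within 0.6 rad. Floor 4, walls 3 mm thick. Heights: back panel 50, sides 32 (rear half) and 20, front lip 14. A rib 12 high, 4 thick parts it: back place 84 long, centre x = -37 mm, front place 70 long, centre x = +44 mm, both at y = 0, 84 wide
- green_tray: green display tray, fixed, 164 (x) by 90 mm (y). Origin: centre of underside, z up, x to its low front, which faces away from the robot within 0.6 rad. Floor 4, walls 3 mm thick. Heights: back panel 50, sides 32 (rear half) and 20, front lip 14. A rib 12 high, 4 thick parts it: back place 84 long, centre x = -37 mm, front place 70 long, centre x = +44 mm, both at y = 0, 84 wide
- white_yellow: customer's purchase, to be left alone: a white tablet bottle with a narrow yellow cap (32 mm across, on a white shoulder seen all round it from above), 48 mm across and 86 mm high, standing. Origin at the centre of its underside, z up
- white_green: customer's purchase, to be left alone: a white tablet bottle with a narrow green cap (32 mm across, on a white shoulder seen all round it from above), 44 mm across and 78 mm high, standing. Origin at the centre of its underside, z up
- carton: customer's purchase, to be left alone: a white and pink medicine carton standing on its end, 40 mm (x) by 60 mm (y) by 88 mm high. Origin at the centre of its underside, z up
Not all that is in view belongs to the job. Leave any purple look-alike of the green_short alone.

How it is judged:
At the end, for the whole second after the job is handed in: Each jar upright (0.1 rad), released, at rest on the floor of the tray of its cap's colour: tall ones within 13 mm of the back place's centre along and across, short ones within 13 mm along and 20 mm across of the front place's. White bottles and carton stand within 20 mm of their start (x of yellow_tall in the frame of yellow_tray between -0.05 and -0.024 m and y of yellow_tall in the frame of yellow_tray between -0.013 and 0.013 m and z of each of yellow_tall, yellow_short in the frame of yellow_tray below 0.009 m and angle between each of yellow_tall, yellow_short, green_tall, green_short's own z axis and vertical below 0.1 rad and linear speed of each of yellow_tall, yellow_short, green_tall, green_short below 0.02 m/s and angular speed of each of yellow_tall, yellow_short, green_tall, green_short below 0.2 rad/s and contact force between each of yellow_tall, yellow_short, green_tall, green_short and the fingers below 0.1 N and x of yellow_short in the frame of yellow_tray between 0.031 and 0.057 m and y of yellow_short in the frame of yellow_tray between -0.02 and 0.02 m and x of green_tall in the frame of green_tray between -0.05 and -0.024 m and y of green_tall in the frame of green_tray between -0.013 and 0.013 m and z of each of green_tall, green_short in the frame of green_tray below 0.009 m and x of green_short in the frame of green_tray between 0.031 and 0.057 m and y of green_short in the frame of green_tray between -0.02 and 0.02 m and distance of each of white_yellow, white_green, carton from where it was at the start of the episode below 0.02 m and angle between each of white_yellow, white_green, carton's own z axis and vertical below 0.15 rad); the robot touches nothing.
It fails at once if a white bottle or the carton is pushed more than 20 mm or tipped more than 0.3 rad (distance of any of white_yellow, white_green, carton from where it was at the start of the episode above 0.02 m or angle between any of white_yellow, white_green, carton's own z axis and vertical above 0.3 rad).
It fails at once if a jar is dropped (falls freely, touching nothing, faster than 0.5 m/s while 20 mm or more above the desk) ((height (world z) of yellow_tall above 0.02 m and linear speed of yellow_tall above 0.5 m/s and contact force between yellow_tall and anything else below 0.05 N) or (height (world z) of yellow_short above 0.02 m and linear speed of yellow_short above 0.5 m/s and contact force between yellow_short and anything else below 0.05 N) or (height (world z) of green_tall above 0.02 m and linear speed of green_tall above 0.5 m/s and contact force between green_tall and anything else below 0.05 N) or (height (world z) of green_short above 0.02 m and linear speed of green_short above 0.5 m/s and contact force between green_short and anything else below 0.05 N)).
It fails at once if a jar is knocked over (leans more than 1 rad) (angle between any of yellow_tall, yellow_short, green_tall, green_short's own z axis and vertical above 1 rad).
It also fails if it takes over 136 s, if anything falls off the work surface, if the arm or the gripper's body presses on something with over 40 N, if the wrist force passes 120 N, or if a joint passes its speed limit or range.

## Working session

There is one attempt and no reset: what is moved stays moved. The work goes in short steps, Python scripts to look and compute and a tool call to move; the robot and the scene stay as the last step left them, time stands still between calls to the robot, and variables do not carry over. Pictures are saved under pics/ and viewed, at most 14 in all, crops included, and the job is handed in when it is done.

Besides the shell and the picture viewer there is one more tool, called after "Request:" by a JSON object that holds its "fn" and its "kwargs", one argument or row to a line. servo_tool: Moves the arm, as the interface text tells. Its arguments: {"type":"object","properties":{"commands":{"type":"array","items":{"type":"array"}},"newtons":{"type":"number"}},"required":["commands"]}

```bash
ls; mkdir -p pics
cat > h.py <<'E'
from bench import bot
import cv2, numpy as np
def snap(n, f=None):
    s=bot.snapshot(n)
    if f: cv2.imwrite(f'pics/{f}.png', np.ascontiguousarray(s['frame'][:,:,::-1]))
    return s
def ray(s,u,v):
    K=np.array([[s['fx'],0,s['cx']],[0,s['fy'],s['cy']],[0,0,1]],float)
    p=cv2.undistortPoints(np.array([[[u,v]]],float),K,np.array([s['k1'],0,0,0],float))[0,0]
    R=cv2.Rodrigues(np.array(s['rvec'],float))[0]
    return -R.T@np.array(s['tvec'],float), R.T@np.array([p[0],p[1],1])
def at(s,u,v,z):
    c,d=ray(s,u,v); return c+d*(z-c[2])/d[2]
def px(s,P):
    K=np.array([[s['fx'],0,s['cx']],[0,s['fy'],s['cy']],[0,0,1]],float)
    return cv2.projectPoints(np.array(P,float).reshape(-1,1,3),np.array(s['rvec'],float),np.array(s['tvec'],float),K,np.array([s['k1'],0,0,0],float))[0].reshape(-1,2)
E
python3 - <<'E'
from h import *
for n in('top','scene'):
    s=snap(n,n+'0'); c,_=ray(s,320,200); print(n,c,s['fx'],s['k1'])
print(bot.state())
E
```

```text
pics
top [ 0.46241176 -0.01937552  1.11900349] 483.2380337250671 -0.043057950008607855
scene [1.58550163 0.27920535 1.0096472 ] 512.3986461140063 -0.10484031403338102
{'t': 0.1, 'qpos': array([-1.35149924e+00,  5.28381085e-01,  1.43378731e+00,  2.60124220e-05,
        1.18143053e+00, -1.78473908e-01]), 'joint_velocities': array([ 0.00174497, -0.00321449, -0.00217815,  0.00206432,  0.00066547,
        0.00025069]), 'joint_efforts': array([-2.96401422e-04, -4.43303883e+01, -1.78586304e+01, -2.00598943e-04,
        3.82524566e-03,  2.83288648e-05]), 'tcp_pos': array([ 0.2420062 , -0.57553131,  0.23042247]), 'orientation': array([-1.00317339e-03,  9.80287871e-01,  1.97571971e-01, -8.44896558e-06]), 'force': array([ 0.39118724, -0.12782991, -0.37283867]), 'torque': array([ 0.01439276, -0.03584954, -0.02253954]), 'grip_force': 0.0, 'width': 0.0853100802184541}
```

View pics/top0.png

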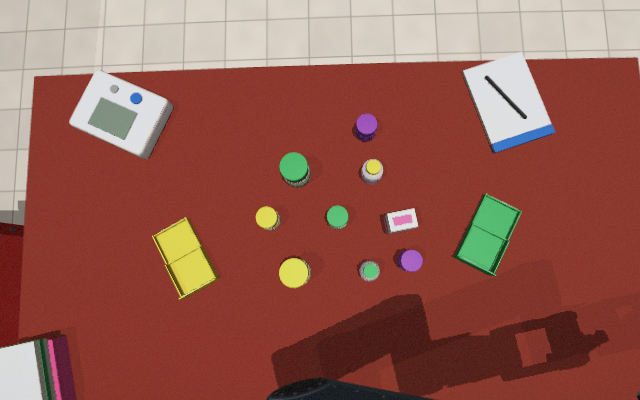

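View pics/scene0.png

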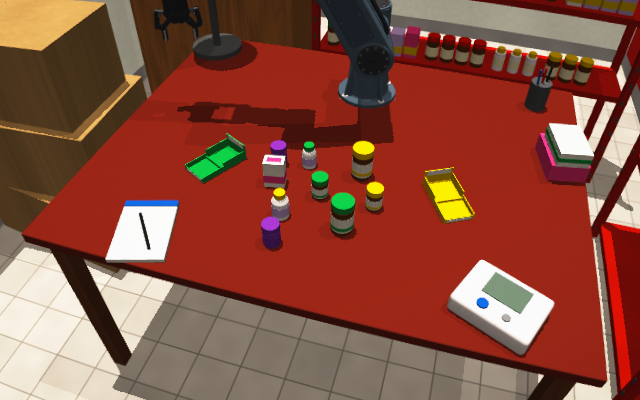

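Top view, with +x up and +y left. Yellow tray at (184,258), green tray at (488,234). Caps: green tall (294,166), yellow tall (294,272), yellow short (266,217) and green short (337,216). I'll measure them by colour masks.

```bash
cat > m.py <<'E'
from h import *
def masks(s):
    hsv=cv2.cvtColor(np.ascontiguousarray(s['frame']),cv2.COLOR_RGB2HSV)
    return {'y':cv2.inRange(hsv,(22,110,70),(36,255,255)),'g':cv2.inRange(hsv,(50,90,50),(85,255,255))}
def blobs(m,a=60):
    return [c for c in cv2.findContours(m,cv2.RETR_EXTERNAL,cv2.CHAIN_APPROX_NONE)[0] if cv2.contourArea(c)>a]
E
python3 - <<'E'
from m import *
s=snap('top')
for k,m in masks(s).items():
    for c in blobs(m):
        M=cv2.moments(c); u,v=M['m10']/M['m00'],M['m01']/M['m00']; A=cv2.contourArea(c)
        if A>1200:
            q=cv2.approxPolyDP(cv2.convexHull(c),5,True)[:,0]
            b=cv2.boxPoints(cv2.minAreaRect(c))
            print(k,'tray',A,q.tolist(),b.round(1).tolist()); continue
        (x,y),r=cv2.minEnclosingCircle(c)
        for z in (.104,.072):
            p=at(s,u,v,z); e=at(s,x+r,y,z)-at(s,x-r,y,z); print(k,A,round(u,1),round(v,1),z,p[:2].round(4),'dia',round(np.hypot(*e[:2]),4))
E
```

```text
y 661.0 293.3 272.5 0.104 [0.4477 0.0836] dia 0.0633
y 661.0 293.3 272.5 0.072 [0.4473 0.0868] dia 0.0653
y tray 2796.5 [[185, 217], [218, 278], [179, 298], [152, 236]] [[146.89999389648438, 236.3000030517578], [186.1999969482422, 215.89999389648438], [219.3000030517578, 279.3999938964844], [180.0, 299.8999938964844]]
y 355.5 266.3 217.1 0.104 [0.5653 0.1399] dia 0.0475
y 355.5 266.3 217.1 0.072 [0.5685 0.145 ] dia 0.049
y 150.0 373.0 166.7 0.104 [ 0.6683 -0.089 ] dia 0.0325
y 150.0 373.0 166.7 0.072 [ 0.6748 -0.0912] dia 0.0335
g 194.0 44.7 369.9 0.104 [0.2503 0.6141] dia 0.1355
g 194.0 44.7 369.9 0.072 [0.2436 0.6341] dia 0.1398
g 143.0 370.1 270.5 0.104 [ 0.4492 -0.0764] dia 0.0303
g 143.0 370.1 270.5 0.072 [ 0.4487 -0.0782] dia 0.0312
g 338.0 337.0 215.9 0.104 [ 0.5645 -0.01  ] dia 0.0456
g 338.0 337.0 215.9 0.072 [ 0.5677 -0.0097] dia 0.0471
g tray 2901.0 [[521, 211], [495, 275], [454, 257], [484, 195]] [[453.3999938964844, 257.29998779296875], [484.3999938964844, 193.1999969482422], [525.0999755859375, 212.89999389648438], [494.1000061035156, 276.8999938964844]]
g 615.5 293.5 166.7 0.104 [0.6726 0.0811] dia 0.0631
g 615.5 293.5 166.7 0.072 [0.6793 0.0842] dia 0.0651
```

Run:
```python
import cv2
f=cv2.imread('pics/top0.png')
a=cv2.resize(f[205:310,140:230],None,fx=4,fy=4,interpolation=cv2.INTER_CUBIC);b=cv2.resize(f[180:285,445:535],None,fx=4,fy=4,interpolation=cv2.INTER_CUBIC)
cv2.imwrite('pics/trays.png',cv2.hconcat([a,b]))
```

```text
(no output)
```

View pics/trays.png

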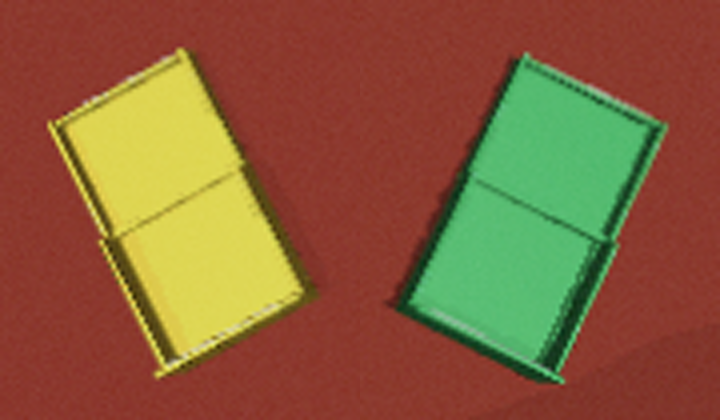

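The enlarged crop shows both trays with the low front away from the robot and the high back panel toward it. The back-panel corners are yellow (178.9,298.5)/(217.6,277.9) and green (495.4,275.1)/(453.4,255.9).

Run:
```python
from m import *
s=snap('top')
T={'y':([(178.9,298.5),(217.6,277.9)],[(152.9,235.9),(185.4,217.7)]),'g':([(495.4,275.1),(453.4,255.9)],[(521.4,211.4),(485.4,193.9)])}
for k,(b,f) in T.items():
    B=[at(s,*p,.05)[:2] for p in b]; F=[at(s,*p,.018)[:2] for p in f]
    print(k,'wid',np.linalg.norm(B[0]-B[1]),np.linalg.norm(F[0]-F[1]),'len',[np.linalg.norm(F[i]-B[i]) for i in(0,1)])
    C=(sum(B)+sum(F))/4; d=sum(F)-sum(B); a=np.arctan2(d[1],d[0]); w=[np.arctan2(*(q[1]-q[0])[::-1]) for q in(B,F)]
    x=np.array([np.cos(a),np.sin(a)])
    print(C.round(4),'yaw',round(a,3),'from widths',np.round(np.array(w)+np.pi/2,3),'back',(C-.037*x).round(4),'front',(C+.044*x).round(4))
```

```text
y wid 0.09707041748711207 0.08646366241387017 len [np.float64(0.1604446742806127), np.float64(0.16284448241055688)]
[0.4859 0.3407] yaw 0.519 from widths [0.471 0.493] back [0.4538 0.3224] front [0.5241 0.3626]
g wid 0.09920747923117694 0.08986332753106843 len [np.float64(0.16114593956513468), np.float64(0.16481884134285427)]
[ 0.525 -0.348] yaw -0.531 from widths [2.688 2.655] back [ 0.4931 -0.3293] front [ 0.563  -0.3703]
```

```bash
cat > go.py <<'E'
import sys; from h import *
from scipy.spatial.transform import Rotation as Ro
def go(x,y,z,phi):
    st=bot.state(); q=st['orientation']; R=Ro.from_quat([q[1],q[2],q[3],q[0]])
    G=Ro.from_matrix(np.array([[np.cos(phi),np.sin(phi),0],[np.sin(phi),-np.cos(phi),0],[0,0,-1]]))
    d=R.inv().apply(np.array([x,y,z])-st['tcp_pos'])*100
    print('turn',(R.inv()*G).as_rotvec().round(3),'shift cm',d.round(2),'t',round(st['t'],1),'w',round(st['width'],4),'tcp',st['tcp_pos'].round(4),'q',st['qpos'].round(2))
if __name__=='__main__': go(*map(float,sys.argv[1:]))
E
python3 go.py .525 -.348 .38 -.52
```

```text
turn [-0.001  0.     0.918] shift cm [ 34.91 -10.06 -14.91] t 0.2 w 0.0854 tcp [ 0.2421 -0.5757  0.2307] q [-1.35  0.53  1.43 -0.    1.18 -0.18]
```

Request:
{"fn": "servo_tool", "kwargs": {
  "commands": [
    [[0,0,0.1],[3,-1,-3],1],
    [[0,0,0.2],[6,-2,-6],1],
    [[0,0,0.32],[10,-3,-9],1],
    [[0,0,0.44],[14,-4,-12],1],
    [[0,0,0.56],[18,-5,-15],1],
    [[0,0,0.68],[22,-6.5,-15],1],
    [[0,0,0.8],[26,-8,-15],1],
    [[0,0,0.918],[30,-9,-15],1]
  ]
}}

```text
t: 0.87
tcp_pos: [0.4592, -0.3971, 0.3814]
orientation: [0.001, 0.966, -0.257, 0.001]
force: [1.3, -0.4, -1.1]
width: 0.0855
grip_force: 0.0
```

```bash
python3 go.py .525 -.348 .38 -.52; python3 -c "
from h import *; s=snap('wrist','w1'); print(ray(s,320,200))"
```

```text
turn [ 0.001 -0.002 -0.   ] shift cm [ 3.27 -7.52  0.14] t 0.9 w 0.0855 tcp [ 0.4592 -0.3971  0.3814] q [-0.9   0.37  1.27  0.    1.49  1.19]
(array([ 0.51821085, -0.42998415,  0.52460183]), array([-0.23357608,  0.13488295, -0.96294589]))
```

View pics/w1.png

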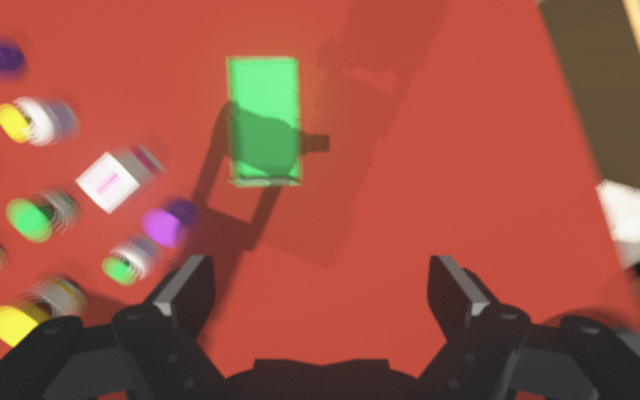

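The blurred wrist view shows the green tray at (264,120), aligned with the tool, and the bottles to its left. I'll centre over the tray and look again once settled.

Request:
{"fn": "servo_tool", "kwargs": {
  "commands": [
    [[0,0,0],[1.5,-4,0],1],
    [[0,0,0],[2.5,-7.5,0],1],
    [[0,0,0],[2.5,-7.5,0],1],
    [[0,0,0],[2.5,-7.5,0],1],
    [[0,0,0],[2.5,-7.5,0],1]
  ]
}}

```text
t: 1.33
tcp_pos: [0.5162, -0.3453, 0.3793]
orientation: [0.0, 0.967, -0.254, -0.001]
force: [-0.2, -0.4, -0.4]
width: 0.0853
grip_force: 0.0
```

```bash
python3 go.py .525 -.348 .38 -.52; python3 -c "
from h import *; s=snap('wrist','w2')
C=np.array([.525,-.348]);a=-.52
x=np.array([np.cos(a),np.sin(a)]);y=np.array([-x[1],x[0]])
def W(tx,ty,z): return [*(C+tx*x+ty*y),z]
print(px(s,[W(-.037,0,.004),W(.044,0,.004),W(-.082,.045,.05),W(-.082,-.045,.05),W(.082,.045,.014),W(.082,-.045,.014),W(.007,.042,.016),W(.007,-.042,.016)]).round(1))"
```

```text
turn [0.001 0.001 0.007] shift cm [ 0.9  -0.2  -0.07] t 1.3 w 0.0853 tcp [ 0.5162 -0.3453  0.3793] q [-0.77  0.4   1.24 -0.    1.5   1.31]
[[319.4 166.4]
 [319.8 109.5]
 [286.3 204.7]
 [351.9 205.1]
 [286.6  80.7]
 [353.2  81.2]
 [289.5 136.8]
 [349.6 137.2]]
```

View pics/w2.png

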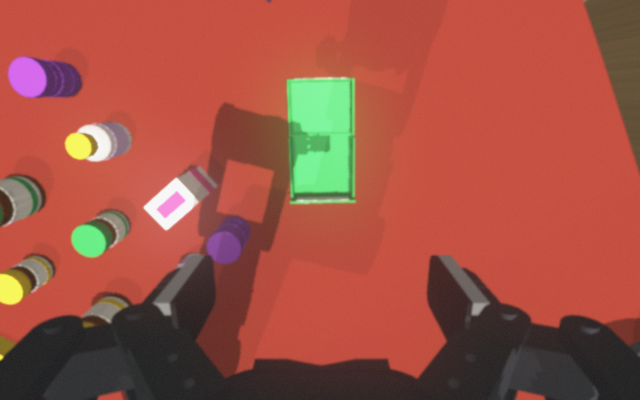

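Tray corners at about (290,203), (355,203), (288,79) and (354,79), with the rib at row 134, all within 2–3 px of prediction. I'll refine with a mask.

```bash
cat > tray.py <<'E'
import sys; from m import *
k=sys.argv[1]; s=snap('wrist')
hsv=cv2.cvtColor(np.ascontiguousarray(s['frame']),cv2.COLOR_RGB2HSV)
m=masks(s)[k]; c=max(blobs(m),key=cv2.contourArea); h=cv2.convexHull(c)[:,0].astype(float)
ctr=h.mean(0)
def pick(sx,sy): return h[np.argmax((h-ctr)@[sx,sy])]
B=[at(s,*pick(a,1),.05)[:2] for a in(-1,1)]; F=[at(s,*pick(a,-1),.017)[:2] for a in(-1,1)]
print([pick(a,b) for b in(1,-1) for a in(-1,1)])
print('wid',np.linalg.norm(B[0]-B[1]),np.linalg.norm(F[0]-F[1]),'len',np.linalg.norm(sum(F)-sum(B))/2)
C=(sum(B)+sum(F))/4;d=sum(F)-sum(B);a=np.arctan2(d[1],d[0]);x=np.array([np.cos(a),np.sin(a)])
w=[np.arctan2(*(q[0]-q[1])[::-1])-np.pi/2 for q in(B,F)]
print(C.round(4),'yaw',a.round(3),np.round(w,3),'back',(C-.037*x).round(4),'front',(C+.044*x).round(4))
E
python3 tray.py g
```

```text
[array([291., 202.]), array([353., 201.]), array([286.,  81.]), array([352.,  79.])]
wid 0.08493221560601387 0.0886277267668897 len 0.16024368256576005
[ 0.5266 -0.3512] yaw -0.489 [-0.498 -0.485] back [ 0.4939 -0.3338] front [ 0.5654 -0.3719]
```

```bash
python3 go.py .6726 .0811 .30 -.5
```

```text
turn [ 0.     0.001 -0.015] shift cm [ -7.39 -44.92   7.94] t 1.4 w 0.0853 tcp [ 0.5157 -0.3462  0.3795] q [-0.77  0.4   1.24 -0.    1.5   1.32]
```

Request:
{"fn": "servo_tool", "kwargs": {
  "commands": [
    [[0,0,0],[-1,-4,0],1],
    [[0,0,0],[-2,-8,0],1],
    [[0,0,0],[-3,-12,1],1],
    [[0,0,0],[-4,-16,2],1],
    [[0,0,0],[-5,-20,3],1],
    [[0,0,-0.01],[-6,-24,4],1],
    [[0,0,-0.015],[-6.5,-28,5],1],
    [[0,0,-0.015],[-7.4,-32,6],1]
  ]
}}

```text
t: 2.1
tcp_pos: [0.6089, -0.0334, 0.3203]
orientation: [0.0, 0.969, -0.248, 0.0]
force: [0.5, -0.4, 0.1]
width: 0.0853
grip_force: 0.0
```

Request:
{"fn": "servo_tool", "kwargs": {
  "commands": [
    [[0,0,0],[0,-4,1],1],
    [[0,0,0],[0,-8,2],1],
    [[0,0,0],[0,-12,2],1],
    [[0,0,0],[0,-12.9,2],1],
    [[0,0,0],[0,-12.9,2],1],
    [[0,0,0],[0,-12.9,2],1]
  ]
}}

```text
t: 2.6
tcp_pos: [0.6701, 0.0785, 0.3003]
orientation: [0.001, 0.969, -0.247, -0.0]
force: [-0.3, -0.5, -0.3]
width: 0.0854
grip_force: 0.0
```

```bash
cat > cap.py <<'E'
import sys; from m import *
k=sys.argv[1]; z=float(sys.argv[2]); D=float(sys.argv[3]); s=snap('wrist',sys.argv[4] if len(sys.argv)>4 else None)
for c in blobs(masks(s)[k],100):
    (x,y),r=cv2.minEnclosingCircle(c); M=cv2.moments(c); u,v=M['m10']/M['m00'],M['m01']/M['m00']
    p=at(s,u,v,z); bb=cv2.boundingRect(c)
    w=np.hypot(*(at(s,bb[0],v,z)-at(s,bb[0]+bb[2],v,z))[:2])
    print(k,np.round([u,v,r],1),'bbox',bb,'pos',p[:2].round(4),'w',round(w,4))
E
python3 cap.py g .104 .062 w3; python3 go.py .6726 .0811 .30 -.5
```

```text
g [532.9 267.4  15.5] bbox (518, 254, 31, 28) pos [ 0.474  -0.0683] w 0.0334
g [436.3 206.1  22.1] bbox (415, 185, 44, 43) pos [ 0.5852 -0.0053] w 0.0439
g [315.3 166.2  31.8] bbox (284, 135, 63, 63) pos [0.6776 0.0807] w 0.0603
turn [ 0.001  0.    -0.001] shift cm [ 0.09 -0.42  0.05] t 2.6 w 0.0855 tcp [0.6698 0.0778 0.3005] q [-0.05  0.54  1.21 -0.    1.39  2.02]
```

View pics/w3.png

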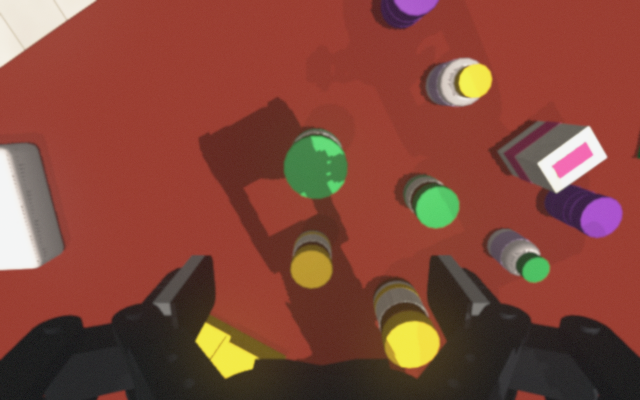

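The wrist view puts the green tall cap at (315,166), i.e. (0.677, 0.081), which agrees with the top view to within 5 mm. The way down between the fingers is clear. Next I descend and grasp.

Request:
{"fn": "servo_tool", "kwargs": {
  "commands": [
    [[0,0,0],[0.3,-0.5,3.5],1],
    [[0,0,0],[0.3,-0.5,7],1],
    [[0,0,0],[0.3,-0.5,11],1],
    [[0,0,0],[0.3,-0.5,15],1],
    [[0,0,0],[0.3,-0.5,18.5],1],
    [[0,0,0],[0.3,-0.5,21.5],1],
    [[0,0,0],[0.3,-0.5,23.5],1],
    [[0,0,0],[0.3,-0.5,24],1]
  ]
}}

```text
t: 3.32
tcp_pos: [0.6719, 0.08, 0.0567]
orientation: [0.001, 0.969, -0.248, -0.004]
force: [0.1, 0.1, -0.0]
width: 0.0855
grip_force: 0.0
```

Request:
{"fn": "servo_tool", "kwargs": {
  "commands": [
    [[0,0,0],[0,0,0],0.2],
    [[0,0,0],[0,0,0],0],
    [[0,0,0],[0,0,0],0],
    [[0,0,0],[0,0,0],-0.2],
    [[0,0,0],[0,0,0],-0.2],
    [[0,0,0],[0,0,0],-0.2],
    [[0,0,0],[0,0,0],-0.2]
  ],
  "newtons": 30
}}

```text
t: 3.9
tcp_pos: [0.6763, 0.0826, 0.0623]
orientation: [-0.0, 0.969, -0.247, 0.001]
force: [-0.8, -1.3, 7.1]
width: 0.0613
grip_force: 33.4
```

Request:
{"fn": "servo_tool", "kwargs": {
  "commands": [
    [[0,0,0],[0,0,-1],-0.2],
    [[0,0,0],[0,0,-4],-0.2],
    [[0,0,0],[0,0,-8],-0.2],
    [[0,0,0],[0,0,-12],-0.2],
    [[0,0,0],[0,0,-16],-0.2],
    [[0,0,0],[0,3,-18],-0.2],
    [[0,0,0],[0,6.5,-18],-0.2],
    [[0,0,0],[0.5,10,-18],-0.2]
  ]
}}

```text
t: 4.57
tcp_pos: [0.6314, -0.0067, 0.2432]
orientation: [-0.0, 0.969, -0.245, 0.002]
force: [-0.4, 0.0, -2.4]
width: 0.0616
grip_force: 33.7
```

```bash
python3 go.py .4949 -.3329 .15 -.495
```

```text
turn [-0.002 -0.003 -0.001] shift cm [ 3.48 35.21  9.28] t 4.6 w 0.0616 tcp [ 0.6314 -0.0067  0.2432] q [-0.19  0.52  1.41  0.    1.21  1.88]
```

Request:
{"fn": "servo_tool", "kwargs": {
  "commands": [
    [[0,0,0],[0.5,4,0],-0.2],
    [[0,0,0],[1,8,0],-0.2],
    [[0,0,0],[1.5,12,0],-0.2],
    [[0,0,0],[2,16,0],-0.2],
    [[0,0,0],[2.5,20,0],-0.2],
    [[0,0,0],[3,24,0],-0.2],
    [[0,0,0],[3.5,28,0],-0.2],
    [[0,0,0],[3.5,31.5,0],-0.2]
  ]
}}

```text
t: 5.23
tcp_pos: [0.511, -0.3029, 0.2407]
orientation: [0.0, 0.969, -0.247, 0.0]
force: [0.7, -0.1, -1.4]
width: 0.0614
grip_force: 33.7
```

Request:
{"fn": "servo_tool", "kwargs": {
  "commands": [
    [[0,0,0],[0,2,2],-0.2],
    [[0,0,0],[0,3.5,4],-0.2],
    [[0,0,0],[0,3.5,6],-0.2],
    [[0,0,0],[0,3.5,8],-0.2],
    [[0,0,0],[0,3.5,9],-0.2],
    [[0,0,0],[0,3.5,9],-0.2],
    [[0,0,0],[0,3.5,9],-0.2],
    [[0,0,0],[0,3.5,9],-0.2]
  ]
}}

```text
t: 5.9
tcp_pos: [0.496, -0.3317, 0.1517]
orientation: [0.001, 0.969, -0.247, 0.001]
force: [0.2, -0.1, -1.7]
width: 0.0615
grip_force: 33.8
```

```bash
python3 -c "
from h import *; s=snap('wrist','w4');snap('scene','s4')"; python3 go.py .4949 -.3329 .067 -.495
```

```text
turn [ 0.001 -0.003 -0.003] shift cm [-0.07  0.14  8.5 ] t 6.0 w 0.0614 tcp [ 0.496  -0.3318  0.152 ] q [-0.78  0.59  1.58  0.    0.97  1.29]
```

View pics/w4.png

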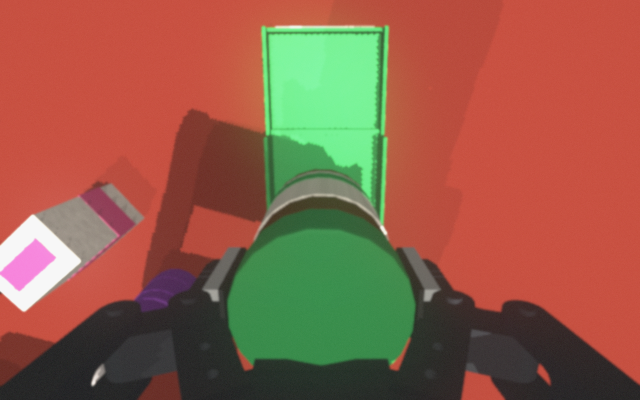

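The jar is held centred at (321,290). The front lip corners are at (264,28) and (388,28), and the rib is at row 129. I'll check these against prediction.

```bash
python3 -c "
from h import *; s=snap('wrist')
for u,v,z in((264,28,.02),(388,28,.02),(327,129,.012)): print(at(s,u,v,z)[:2])
a=(at(s,264,28,.02)+at(s,388,28,.02))/2; b=at(s,327,129,.012); d=(a-b)[:2]; print(np.linalg.norm(d),np.arctan2(d[1],d[0]))
x=np.array([np.cos(-.495),np.sin(-.495)]); print('C from lip',a[:2]-.082*x,'C from rib',b[:2]-.007*x)"
```

```text
[ 0.61812185 -0.35197802]
[ 0.57623833 -0.42911684]
[ 0.53397874 -0.35747113]
0.07133338606472185 -0.48215109056747457
C from lip [ 0.52502265 -0.35159483] C from rib [ 0.52781896 -0.35414591]
```

Request:
{"fn": "servo_tool", "kwargs": {
  "commands": [
    [[0,0,0],[0,0.3,2],-0.2],
    [[0,0,0],[0,0.3,4],-0.2],
    [[0,0,0],[0,0.3,6],-0.2],
    [[0,0,0],[0,0.3,7.2],-0.2],
    [[0,0,0],[0,0.3,8],-0.2],
    [[0,0,0],[0,0.3,8.3],-0.2],
    [[0,0,0],[0,0.3,8.5],-0.2],
    [[0,0,0],[0,0.3,8.5],-0.2]
  ]
}}

```text
t: 6.72
tcp_pos: [0.4941, -0.3344, 0.0666]
orientation: [0.0, 0.969, -0.247, 0.001]
force: [0.3, 0.1, -1.1]
width: 0.0615
grip_force: 33.7
```

Request:
{"fn": "servo_tool", "kwargs": {
  "commands": [
    [[0,0,0],[0,0,0.1],-0.2],
    [[0,0,0],[0,0,0.2],-0.2],
    [[0,0,0],[0,0,0.2],-0.2]
  ]
}}

```text
t: 6.97
tcp_pos: [0.4945, -0.3348, 0.0663]
orientation: [0.001, 0.969, -0.247, 0.001]
force: [-1.9, 1.6, 10.4]
width: 0.0616
grip_force: 34.8
```

Contact, so the jar is seated. Release, then rise and go above the green short jar.

Request:
{"fn": "servo_tool", "kwargs": {
  "commands": [
    [[0,0,0],[0,0,-0.1],0.3],
    [[0,0,0],[0,0,-0.1],0.6],
    [[0,0,0],[0,0,-0.1],0.9],
    [[0,0,0],[0,0,-0.1],1],
    [[0,0,0],[0,0,-0.1],1],
    [[0,0,0],[0,0,-2],1],
    [[0,0,0],[0,0,-5],1],
    [[0,0,0],[0,0,-9],1]
  ]
}}

```text
t: 7.63
tcp_pos: [0.4919, -0.3326, 0.1514]
orientation: [-0.002, 0.969, -0.247, -0.003]
force: [0.3, -0.7, -0.0]
width: 0.0854
grip_force: 0.0
```

Request:
{"fn": "servo_tool", "kwargs": {
  "commands": [
    [[0,0,0],[0,0,-4],1],
    [[0,0,0],[0,0,-8],1],
    [[0,0,0],[0,-4,-10],1],
    [[0,0,0],[-0.5,-8,-10],1],
    [[0,0,0],[-1,-12,-10],1],
    [[0,0,0],[-1.5,-16,-10],1],
    [[0,0,0],[-2,-20,-10],1],
    [[0,0,0],[-2.5,-24,-10],1]
  ]
}}

```text
t: 8.3
tcp_pos: [0.5868, -0.1095, 0.2535]
orientation: [0.0, 0.969, -0.247, 0.0]
force: [1.2, -0.1, -0.3]
width: 0.0855
grip_force: 0.0
```

```bash
python3 go.py .568 -.008 .24 -.495
```

```text
turn [ 0.    -0.    -0.004] shift cm [-6.51 -8.01  1.35] t 8.3 w 0.0855 tcp [ 0.5868 -0.1095  0.2535] q [-0.37  0.47  1.48 -0.    1.2   1.7 ]
```

Request:
{"fn": "servo_tool", "kwargs": {
  "commands": [
    [[0,0,0],[-2.5,-3,0],1],
    [[0,0,0],[-5,-6,0],1],
    [[0,0,0],[-6.5,-8,1],1],
    [[0,0,0],[-6.5,-8,1],1],
    [[0,0,0],[-6.5,-8,1],1],
    [[0,0,0],[-6.5,-8,1],1]
  ]
}}

```text
t: 8.8
tcp_pos: [0.5682, -0.0105, 0.2435]
orientation: [0.0, 0.969, -0.247, 0.0]
force: [0.2, -0.7, 0.3]
width: 0.0855
grip_force: 0.0
```

```bash
python3 cap.py g .072 .048 w5; python3 go.py .568 -.008 .040 -.495; python3 -c "
from m import *
s=snap('top')
for c in blobs(masks(s)['g']): 
    M=cv2.moments(c); print(cv2.contourArea(c),M['m10']/M['m00'],M['m01']/M['m00'],at(s,M['m10']/M['m00'],M['m01']/M['m00'],.108)[:2])"
```

```text
g [445.2 247.4  17. ] bbox (428, 235, 34, 27) pos [ 0.4524 -0.0816] w 0.0326
g [320.2 174.5  26.3] bbox (295, 149, 51, 52) pos [ 0.5711 -0.011 ] w 0.0456
g [611.5  63.2  67.8] bbox (579, 0, 61, 127) pos [ 0.5381 -0.2725] w 0.0535
turn [ 0.    -0.001 -0.005] shift cm [-0.21 -0.26 20.37] t 8.8 w 0.0855 tcp [ 0.5684 -0.0111  0.2437] q [-0.22  0.44  1.56 -0.    1.14  1.85]
191.0 44.71465968586387 370.00174520069805 [0.25091651 0.6115576 ]
121.5 371.04938271604937 270.6529492455418 [ 0.4488488  -0.07808007]
83.0 337.7530120481928 222.5843373493976 [ 0.55005329 -0.01133689]
2949.5 488.13612476690963 235.26722043284173 [ 0.51684034 -0.32313817]
```

Green short is at (320,174), i.e. (0.570, −0.011), right under the gripper.

Request:
{"fn": "servo_tool", "kwargs": {
  "commands": [
    [[0,0,0],[0.2,0,3.5],1],
    [[0,0,0],[0.2,0,7],1],
    [[0,0,0],[0.2,0,10.5],1],
    [[0,0,0],[0.2,0,14],1],
    [[0,0,0],[0.2,0,17],1],
    [[0,0,0],[0.2,0,19.5],1],
    [[0,0,0],[0.2,0,20.5],1],
    [[0,0,0],[0.2,0,20.8],1]
  ]
}}

```text
t: 9.57
tcp_pos: [0.5687, -0.0121, 0.0335]
orientation: [0.0, 0.969, -0.248, -0.002]
force: [0.1, 0.5, -0.5]
width: 0.0854
grip_force: 0.0
```

Request:
{"fn": "servo_tool", "kwargs": {
  "commands": [
    [[0,0,0],[0,0,0],0.2],
    [[0,0,0],[0,0,0],0],
    [[0,0,0],[0,0,0],-0.2],
    [[0,0,0],[0,0,0],-0.4],
    [[0,0,0],[0,0,0],-0.5],
    [[0,0,0],[0,0,0],-0.5],
    [[0,0,0],[0,0,0],-0.5],
    [[0,0,0],[0,0,0],-0.5]
  ]
}}

```text
t: 10.23
tcp_pos: [0.571, -0.0113, 0.0374]
orientation: [0.0, 0.969, -0.247, 0.002]
force: [0.1, -0.4, 6.4]
width: 0.0473
grip_force: 31.4
```

Request:
{"fn": "servo_tool", "kwargs": {
  "commands": [
    [[0,0,0],[0,0,-1],-0.5],
    [[0,0,0],[0,0,-4],-0.5],
    [[0,0,0],[0,0,-8],-0.5],
    [[0,0,0],[0,0,-12],-0.5],
    [[0,0,0],[0,0,-16],-0.5],
    [[0,0,0],[1,3,-18],-0.5],
    [[0,0,0],[2.5,6.5,-18],-0.5],
    [[0,0,0],[4,10,-18],-0.5]
  ]
}}

```text
t: 10.9
tcp_pos: [0.5573, -0.1182, 0.2188]
orientation: [0.0, 0.969, -0.245, 0.003]
force: [0.6, -0.3, -1.1]
width: 0.0467
grip_force: 31.4
```

```bash
python3 go.py .5652 -.3729 .11 -.495
```

```text
turn [-0.001 -0.005 -0.001] shift cm [12.76 22.03 10.93] t 10.9 w 0.0467 tcp [ 0.5573 -0.1182  0.2188] q [-0.41  0.47  1.59  0.    1.08  1.66]
```

Request:
{"fn": "servo_tool", "kwargs": {
  "commands": [
    [[0,0,0],[2,3.5,0],-0.5],
    [[0,0,0],[4,7,0],-0.5],
    [[0,0,0],[6,10.5,0],-0.5],
    [[0,0,0],[8,14,0],-0.5],
    [[0,0,0],[10,17.5,0],-0.5],
    [[0,0,0],[12,20.5,0],-0.5],
    [[0,0,0],[12.8,22,0],-0.5],
    [[0,0,0],[12.8,22,0],-0.5]
  ]
}}

```text
t: 11.57
tcp_pos: [0.5632, -0.3772, 0.2158]
orientation: [0.001, 0.968, -0.249, 0.001]
force: [-0.1, -0.4, -0.9]
width: 0.0474
grip_force: 31.4
```

Request:
{"fn": "servo_tool", "kwargs": {
  "commands": [
    [[0,0,0],[0,0,3],-0.5],
    [[0,0,0],[0,0,6],-0.5],
    [[0,0,0],[0,0,9],-0.5],
    [[0,0,0],[0,0,11],-0.5],
    [[0,0,0],[0,0,11],-0.5],
    [[0,0,0],[0,0,11],-0.5]
  ]
}}

```text
t: 12.07
tcp_pos: [0.5632, -0.3705, 0.1048]
orientation: [-0.001, 0.969, -0.246, -0.002]
force: [-0.4, 0.3, -0.1]
width: 0.0472
grip_force: 31.4
```

```bash
python3 go.py .5652 -.3729 .0415 -.495;  python3 -c "
from h import *; s=snap('wrist','w6')"
```

```text
turn [-0.001  0.004 -0.003] shift cm [0.32 0.12 6.33] t 12.1 w 0.0472 tcp [ 0.5632 -0.3705  0.1048] q [-0.75  0.74  1.4   0.    1.01  1.32]
```

View pics/w6.png

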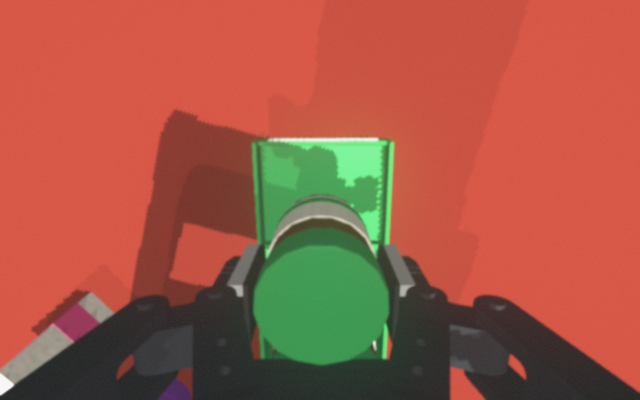

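The jar is centred at (321,297) between the tray sides (254–393), with the front lip at row 143. Lowering.

Request:
{"fn": "servo_tool", "kwargs": {
  "commands": [
    [[0,0,0],[0.3,0.1,2],-0.5],
    [[0,0,0],[0.3,0.1,4],-0.5],
    [[0,0,0],[0.3,0.1,5],-0.5],
    [[0,0,0],[0.3,0.1,5.7],-0.5],
    [[0,0,0],[0.3,0.1,6.0],-0.5],
    [[0,0,0],[0.3,0.1,6.2],-0.5],
    [[0,0,0],[0.3,0.1,6.3],-0.5],
    [[0,0,0],[0.3,0.1,6.3],-0.5]
  ]
}}

```text
t: 12.78
tcp_pos: [0.5665, -0.375, 0.0433]
orientation: [0.0, 0.969, -0.247, 0.001]
force: [0.3, -0.8, -1.1]
width: 0.047
grip_force: 31.4
```

Request:
{"fn": "servo_tool", "kwargs": {
  "commands": [
    [[0,0,0],[0,0,0.1],-0.5],
    [[0,0,0],[0,0,0.2],-0.5],
    [[0,0,0],[0,0,0.2],-0.5],
    [[0,0,0],[0,0,0.2],-0.5]
  ]
}}

```text
t: 13.12
tcp_pos: [0.5664, -0.375, 0.0415]
orientation: [0.0, 0.969, -0.247, 0.001]
force: [-0.5, 0.8, 3.6]
width: 0.0473
grip_force: 31.7
```

Request:
{"fn": "servo_tool", "kwargs": {
  "commands": [
    [[0,0,0],[0,0,0],-0.1],
    [[0,0,0],[0,0,0],0.2],
    [[0,0,0],[0,0,0],0.5],
    [[0,0,0],[0,0,0],0.7],
    [[0,0,0],[0,0,0],0.7],
    [[0,0,0],[0,0,-2],0.7],
    [[0,0,0],[0,0,-5],0.7],
    [[0,0,0],[0,0,-9],0.7]
  ]
}}

```text
t: 13.78
tcp_pos: [0.564, -0.3729, 0.1277]
orientation: [-0.002, 0.969, -0.247, -0.004]
force: [0.2, -0.7, 0.2]
width: 0.0724
grip_force: 0.0
```

Request:
{"fn": "servo_tool", "kwargs": {
  "commands": [
    [[0,0,0],[0,0,-4],1],
    [[0,0,0],[0,0,-8],1],
    [[0,0,0],[0,-2,-12],1],
    [[0,0,0],[0,-5,-15],1],
    [[0,0,0],[-1,-9,-16],1],
    [[0,0,0],[-2,-13,-17],1],
    [[0,0,0],[-3,-17,-18],1],
    [[0,0,0],[-4,-21,-19],1]
  ]
}}

```text
t: 14.45
tcp_pos: [0.6299, -0.1751, 0.3195]
orientation: [-0.0, 0.969, -0.247, -0.0]
force: [1.0, 0.5, -0.4]
width: 0.0857
grip_force: 0.0
```

```bash
python3 go.py .48 .34 .33 .5; python3 -c "
from h import *; s=snap('scene','s7')"
```

```text
turn [-0.  0. -1.] shift cm [-37.83 -38.04  -1.04] t 14.4 w 0.0857 tcp [ 0.6299 -0.1751  0.3195] q [-0.44  0.49  1.25  0.    1.41  1.63]
```

View pics/s7.png

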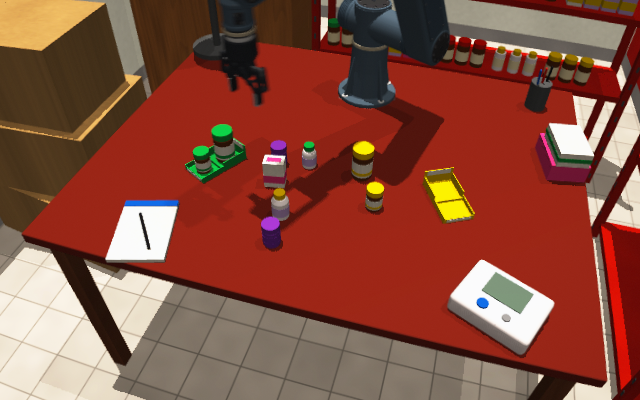

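Both green jars stand upright in the green tray, at (222,142) and (203,160), and the purchases haven't moved. On to the yellow tray.

Request:
{"fn": "servo_tool", "kwargs": {
  "commands": [
    [[0,0,-0.1],[-2.8,-2.8,0],1],
    [[0,0,-0.2],[-5.6,-5.6,0],1],
    [[0,0,-0.3],[-8.4,-8.4,0],1],
    [[0,0,-0.4],[-11.2,-11.2,0],1],
    [[0,0,-0.5],[-14,-14,0],1],
    [[0,0,-0.6],[-16.8,-16.8,0],1],
    [[0,0,-0.7],[-19.6,-19.6,0],1],
    [[0,0,-0.8],[-22.4,-22.4,0],1]
  ]
}}

```text
t: 15.17
tcp_pos: [0.5394, 0.1285, 0.3189]
orientation: [-0.0, 0.988, 0.152, -0.0]
force: [0.5, 0.4, 0.5]
width: 0.0851
grip_force: 0.0
```

```bash
python3 go.py .48 .34 .33 .5
```

```text
turn [-0.     0.    -0.194] shift cm [  0.7  -21.95  -1.11] t 15.2 w 0.0851 tcp [0.5394 0.1285 0.3189] q [0.03 0.34 1.5  0.   1.3  1.3 ]
```

Request:
{"fn": "servo_tool", "kwargs": {
  "commands": [
    [[0,0,-0.05],[0,-4,0],1],
    [[0,0,-0.1],[0,-8,-0.5],1],
    [[0,0,-0.15],[0.5,-12,-1],1],
    [[0,0,-0.19],[0.5,-16,-1],1],
    [[0,0,-0.19],[0.7,-20,-1],1],
    [[0,0,-0.19],[0.7,-21.5,-1],1],
    [[0,0,-0.19],[0.7,-21.5,-1],1],
    [[0,0,-0.19],[0.7,-21.5,-1],1]
  ]
}}

```text
t: 15.83
tcp_pos: [0.4828, 0.335, 0.3286]
orientation: [0.0, 0.97, 0.244, -0.0]
force: [-0.7, 0.1, -0.0]
width: 0.0853
grip_force: 0.0
```

```bash
python3 tray.py y; python3 go.py .4473 .0845 .26 .49; python3 -c "
from h import *; s=snap('wrist','w8')"
```

```text
[array([282., 216.]), array([353., 216.]), array([281.,  82.]), array([353.,  80.])]
wid 0.08781665725777135 0.08703187335016836 len 0.16066617003678801
[0.4882 0.3431] yaw 0.497 [0.493 0.52 ] back [0.4556 0.3255] front [0.5268 0.3641]
turn [0.001 0.001 0.002] shift cm [-14.94  20.29   6.9 ] t 15.9 w 0.0854 tcp [0.4832 0.334  0.3287] q [ 0.42  0.38  1.4  -0.    1.36  1.49]
```

View pics/w8.png

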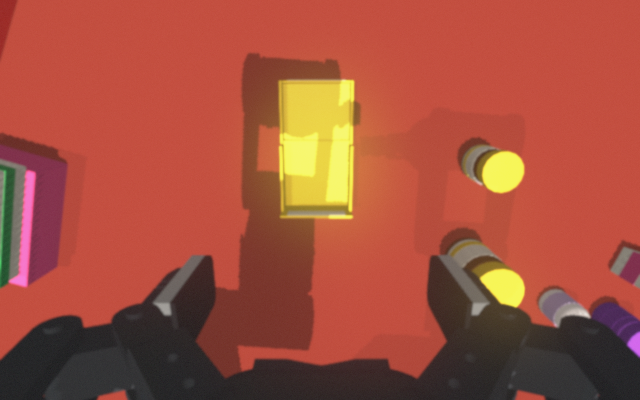

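The yellow tray corners, at (282,216), (353,216), (281,82) and (353,80), put its centre at (0.488, 0.343) with yaw 0.495. Next, the yellow tall jar.

Request:
{"fn": "servo_tool", "kwargs": {
  "commands": [
    [[0,0,0],[-2.2,3,0],1],
    [[0,0,0],[-4.4,6,0],1],
    [[0,0,0],[-6.6,9,1],1],
    [[0,0,0],[-8.8,12,2],1],
    [[0,0,0],[-11,15,3],1],
    [[0,0,0],[-13.2,18,4],1],
    [[0,0,0],[-15,20.3,5],1],
    [[0,0,0],[-15,20.3,5],1]
  ]
}}

```text
t: 16.6
tcp_pos: [0.4445, 0.0791, 0.2775]
orientation: [0.0, 0.971, 0.239, -0.003]
force: [-0.3, -0.9, -0.2]
width: 0.0853
grip_force: 0.0
```

Request:
{"fn": "servo_tool", "kwargs": {
  "commands": [
    [[0,0,0],[0,0,0],1],
    [[0,0,0],[0,0,0],1]
  ]
}}

```text
t: 16.77
tcp_pos: [0.4473, 0.084, 0.2795]
orientation: [-0.0, 0.97, 0.242, 0.001]
force: [0.3, 0.2, 0.5]
width: 0.0852
grip_force: 0.0
```

```bash
python3 cap.py y .104 .062; python3 go.py .4485 .084 .06 .495
```

```text
y [322.8 173.7  33.9] bbox (289, 140, 68, 68) pos [0.4507 0.0843] w 0.0615
y [609.9  43.3  23.6] bbox (587, 24, 45, 38) pos [ 0.6634 -0.0763] w 0.0394
y [324.9  21.9  28.3] bbox (299, 0, 53, 49) pos [0.5629 0.1422] w 0.0432
y [121.2  45.5  66.9] bbox (67, 0, 106, 94) pos [0.4681 0.2842] w 0.0901
turn [ 0.    -0.001 -0.005] shift cm [ 0.03  0.1  21.96] t 16.8 w 0.0855 tcp [0.4474 0.0846 0.2796] q [-0.06  0.23  1.78  0.    1.13  1.02]
```

Request:
{"fn": "servo_tool", "kwargs": {
  "commands": [
    [[0,0,0],[0.2,0.2,3.5],1],
    [[0,0,0],[0.2,0.2,7],1],
    [[0,0,0],[0.2,0.2,10.5],1],
    [[0,0,0],[0.2,0.2,14],1],
    [[0,0,0],[0.2,0.2,17],1],
    [[0,0,0],[0.2,0.2,20],1],
    [[0,0,0],[0.2,0.2,21.5],1],
    [[0,0,0],[0.2,0.2,22],1]
  ]
}}

```text
t: 17.48
tcp_pos: [0.4488, 0.085, 0.0568]
orientation: [-0.001, 0.97, 0.244, -0.002]
force: [-0.4, -0.2, -0.2]
width: 0.085
grip_force: 0.0
```

Request:
{"fn": "servo_tool", "kwargs": {
  "commands": [
    [[0,0,0],[0,0,0],0.2],
    [[0,0,0],[0,0,0],0],
    [[0,0,0],[0,0,0],0],
    [[0,0,0],[0,0,0],-0.2],
    [[0,0,0],[0,0,0],-0.2],
    [[0,0,0],[0,0,0],-0.2],
    [[0,0,0],[0,0,0],-0.2]
  ]
}}

```text
t: 18.07
tcp_pos: [0.45, 0.0839, 0.0598]
orientation: [0.0, 0.97, 0.243, 0.001]
force: [-0.3, -0.7, 5.3]
width: 0.0613
grip_force: 33.3
```

Request:
{"fn": "servo_tool", "kwargs": {
  "commands": [
    [[0,0,0],[0,0,-1],-0.2],
    [[0,0,0],[0,0,-4],-0.2],
    [[0,0,0],[0,0,-8],-0.2],
    [[0,0,0],[0,0,-12],-0.2],
    [[0,0,0],[0,0,-15],-0.2],
    [[0,0,0],[2,-2,-16],-0.2],
    [[0,0,0],[4,-5,-16],-0.2],
    [[0,0,0],[6,-8,-16],-0.2]
  ]
}}

```text
t: 18.73
tcp_pos: [0.4656, 0.1832, 0.2208]
orientation: [0.0, 0.97, 0.242, 0.002]
force: [0.1, -0.9, -1.8]
width: 0.0618
grip_force: 33.8
```

```bash
python3 go.py .4555 .3255 .14 .495
```

```text
turn [ 0.001 -0.003 -0.007] shift cm [  5.76 -13.05   8.08] t 18.7 w 0.0618 tcp [0.4656 0.1832 0.2208] q [ 0.15  0.37  1.75 -0.    1.01  1.23]
```

Request:
{"fn": "servo_tool", "kwargs": {
  "commands": [
    [[0,0,0],[1.5,-3.5,0],-0.2],
    [[0,0,0],[3,-7,0],-0.2],
    [[0,0,0],[4.5,-10.5,0],-0.2],
    [[0,0,0],[5.8,-13,0],-0.2],
    [[0,0,-0.005],[5.8,-13,3],-0.2],
    [[0,0,-0.005],[5.8,-13,6],-0.2],
    [[0,0,-0.005],[5.8,-13,8],-0.2],
    [[0,0,-0.005],[5.8,-13,8],-0.2]
  ]
}}

```text
t: 19.4
tcp_pos: [0.4507, 0.3233, 0.1348]
orientation: [0.001, 0.969, 0.246, -0.005]
force: [-0.8, -0.5, -0.3]
width: 0.0618
grip_force: 33.7
```

Request:
{"fn": "servo_tool", "kwargs": {
  "commands": [
    [[0,0,0],[0,0,0],-0.2],
    [[0,0,0],[0,0,0],-0.2]
  ]
}}

```text
t: 19.57
tcp_pos: [0.4553, 0.3249, 0.14]
orientation: [-0.0, 0.969, 0.245, 0.001]
force: [1.2, 0.6, -1.3]
width: 0.0612
grip_force: 33.7
```

```bash
python3 go.py .4555 .3255 .064 .495;  python3 -c "
from h import *; s=snap('wrist','w9')"
```

```text
turn [ 0.    -0.002  0.001] shift cm [ 0.04 -0.04  7.6 ] t 19.6 w 0.0612 tcp [0.4553 0.3249 0.14  ] q [ 0.42  0.56  1.69 -0.    0.89  1.5 ]
```

View pics/w9.png

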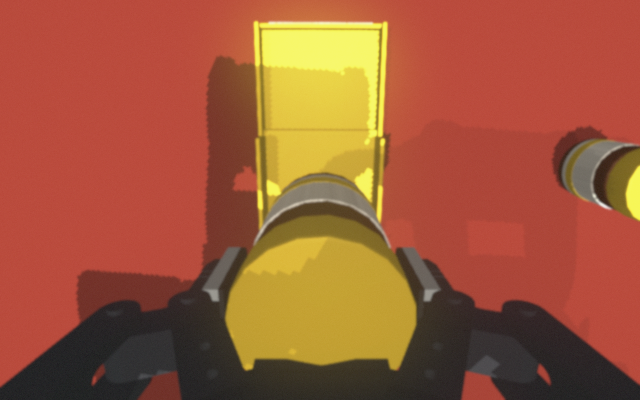

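Tray sides run from 257 to 386 and the rib is at row 129, as in the green placement, so the jar is centred. Lowering.

Request:
{"fn": "servo_tool", "kwargs": {
  "commands": [
    [[0,0,0],[0,0,2],-0.2],
    [[0,0,0],[0,0,4],-0.2],
    [[0,0,0],[0,0,5.5],-0.2],
    [[0,0,0],[0,0,6.5],-0.2],
    [[0,0,0],[0,0,7.1],-0.2],
    [[0,0,0],[0,0,7.4],-0.2],
    [[0,0,0],[0,0,7.5],-0.2],
    [[0,0,0],[0,0,7.5],-0.2]
  ]
}}

```text
t: 20.28
tcp_pos: [0.4551, 0.3249, 0.0647]
orientation: [-0.0, 0.969, 0.245, 0.001]
force: [0.3, -0.1, -2.0]
width: 0.0614
grip_force: 33.8
```

Request:
{"fn": "servo_tool", "kwargs": {
  "commands": [
    [[0,0,0],[0,0,0.1],-0.2],
    [[0,0,0],[0,0,0.2],-0.2],
    [[0,0,0],[0,0,0.2],-0.2]
  ]
}}

```text
t: 20.53
tcp_pos: [0.4553, 0.3251, 0.0638]
orientation: [-0.0, 0.969, 0.246, 0.001]
force: [-0.8, -1.3, 5.5]
width: 0.0615
grip_force: 34.3
```

Seated; release and rise.

Request:
{"fn": "servo_tool", "kwargs": {
  "commands": [
    [[0,0,0],[0,0,0],0.3],
    [[0,0,0],[0,0,0],0.6],
    [[0,0,0],[0,0,0],0.9],
    [[0,0,0],[0,0,0],1],
    [[0,0,0],[0,0,0],1],
    [[0,0,0],[0,0,-2],1],
    [[0,0,0],[0,0,-5],1],
    [[0,0,0],[0,0,-9],1]
  ]
}}

```text
t: 21.2
tcp_pos: [0.4525, 0.3237, 0.1504]
orientation: [0.001, 0.969, 0.245, -0.004]
force: [0.4, 0.0, -0.8]
width: 0.0852
grip_force: 0.0
```

Request:
{"fn": "servo_tool", "kwargs": {
  "commands": [
    [[0,0,0],[0,0,-4],1],
    [[0,0,0],[0,0,-8],1],
    [[0,0,0],[0,3,-10],1],
    [[0,0,0],[0,7,-10],1],
    [[0,0,0],[0,11,-10],1],
    [[0,0,0],[0,15,-10],1],
    [[0,0,0],[0,18,-10],1],
    [[0,0,0],[0,18,-10],1]
  ]
}}

```text
t: 21.87
tcp_pos: [0.5435, 0.1615, 0.2521]
orientation: [0.001, 0.97, 0.243, 0.001]
force: [-0.1, -0.1, 0.6]
width: 0.0856
grip_force: 0.0
```

```bash
python3 go.py .5685 .144 .24 .495
```

```text
turn [ 0.003 -0.002 -0.004] shift cm [1.38 2.72 1.22] t 21.9 w 0.0856 tcp [0.5435 0.1615 0.2521] q [ 0.09  0.42  1.56 -0.    1.16  1.17]
```

Request:
{"fn": "servo_tool", "kwargs": {
  "commands": [
    [[0,0,-0.004],[1.4,2.7,1],1],
    [[0,0,-0.004],[1.4,2.7,1],1],
    [[0,0,-0.004],[1.4,2.7,1],1],
    [[0,0,-0.004],[1.4,2.7,1],1]
  ]
}}

```text
t: 22.2
tcp_pos: [0.5644, 0.1498, 0.2416]
orientation: [-0.0, 0.969, 0.247, -0.001]
force: [-0.6, -0.7, 0.1]
width: 0.0852
grip_force: 0.0
```

```bash
python3 cap.py y .072 .048; python3 go.py .57 .1445 .036 .495
```

```text
y [614.9 200.7  22.7] bbox (592, 183, 46, 37) pos [ 0.6762 -0.0981] w 0.0444
y [329.2 172.9  26.7] bbox (304, 146, 52, 54) pos [0.5718 0.1461] w 0.0461
y [110.8 151.8  99.9] bbox (33, 58, 143, 181) pos [0.4962 0.3244] w 0.1293
turn [-0.001  0.001  0.006] shift cm [ 0.25  0.78 20.58] t 22.2 w 0.0854 tcp [0.5643 0.1501 0.2419] q [0.07 0.46 1.53 0.   1.16 1.14]
```

Request:
{"fn": "servo_tool", "kwargs": {
  "commands": [
    [[0,0,0],[0.3,0.6,3.5],1],
    [[0,0,0],[0.3,0.6,7],1],
    [[0,0,0],[0.3,0.6,10.5],1],
    [[0,0,0],[0.3,0.6,14],1],
    [[0,0,0],[0.3,0.6,17],1],
    [[0,0,0],[0.3,0.6,19.5],1],
    [[0,0,0],[0.3,0.6,20.3],1],
    [[0,0,0],[0.3,0.6,20.5],1]
  ]
}}

```text
t: 22.92
tcp_pos: [0.5689, 0.1463, 0.0355]
orientation: [-0.0, 0.969, 0.248, -0.002]
force: [0.6, 0.5, 0.6]
width: 0.0854
grip_force: 0.0
```

Request:
{"fn": "servo_tool", "kwargs": {
  "commands": [
    [[0,0,0],[0,0,0],0.2],
    [[0,0,0],[0,0,0],0],
    [[0,0,0],[0,0,0],-0.2],
    [[0,0,0],[0,0,0],-0.4],
    [[0,0,0],[0,0,0],-0.5],
    [[0,0,0],[0,0,0],-0.5],
    [[0,0,0],[0,0,0],-0.5],
    [[0,0,0],[0,0,0],-0.5]
  ]
}}

```text
t: 23.58
tcp_pos: [0.5722, 0.1458, 0.0391]
orientation: [0.0, 0.969, 0.247, 0.002]
force: [0.1, 0.8, 5.4]
width: 0.0473
grip_force: 31.3
```

Request:
{"fn": "servo_tool", "kwargs": {
  "commands": [
    [[0,0,0],[0,0,-1],-0.5],
    [[0,0,0],[0,0,-4],-0.5],
    [[0,0,0],[0,0,-8],-0.5],
    [[0,0,0],[0,0,-12],-0.5],
    [[0,0,0],[0,0,-16],-0.5],
    [[0,0,0],[0,-3,-18],-0.5],
    [[0,0,0],[1,-6,-18],-0.5],
    [[0,0,0],[2,-10,-18],-0.5]
  ]
}}

```text
t: 24.25
tcp_pos: [0.542, 0.2422, 0.2205]
orientation: [0.001, 0.969, 0.246, 0.003]
force: [0.3, 0.0, -1.7]
width: 0.0473
grip_force: 31.4
```

```bash
python3 go.py .527 .364 .11 .495
```

```text
turn [ 0.003 -0.006  0.001] shift cm [  4.42 -11.45  11.05] t 24.2 w 0.0473 tcp [0.542  0.2422 0.2205] q [ 0.23  0.5   1.53 -0.    1.11  1.31]
```

Request:
{"fn": "servo_tool", "kwargs": {
  "commands": [
    [[0,0,0],[1.5,-4,0],-0.5],
    [[0,0,0],[3,-8,0],-0.5],
    [[0,0,0],[4.5,-11,0],-0.5],
    [[0,0,0],[4.5,-11,0],-0.5],
    [[0,0,0],[4.5,-11,3],-0.5],
    [[0,0,0],[4.5,-11,6],-0.5],
    [[0,0,0],[4.5,-11,9],-0.5],
    [[0,0,0],[4.5,-11,11],-0.5]
  ]
}}

```text
t: 24.92
tcp_pos: [0.5255, 0.3598, 0.105]
orientation: [0.001, 0.969, 0.248, -0.002]
force: [0.1, -1.3, -1.2]
width: 0.0472
grip_force: 31.5
```

Request:
{"fn": "servo_tool", "kwargs": {
  "commands": [
    [[0,0,0],[0,0,0],-0.5],
    [[0,0,0],[0,0,0],-0.5]
  ]
}}

```text
t: 25.08
tcp_pos: [0.5265, 0.3601, 0.1065]
orientation: [0.0, 0.969, 0.247, -0.001]
force: [-0.8, 1.0, -0.8]
width: 0.0476
grip_force: 31.5
```

```bash
python3 go.py .527 .364 .043 .495;  python3 -c "
from h import *; s=snap('wrist','w10')"
```

```text
turn [0.    0.003 0.005] shift cm [ 0.25 -0.32  6.35] t 25.1 w 0.0476 tcp [0.5265 0.3601 0.1065] q [ 0.43  0.7   1.5  -0.    0.95  1.5 ]
```

View pics/w10.png

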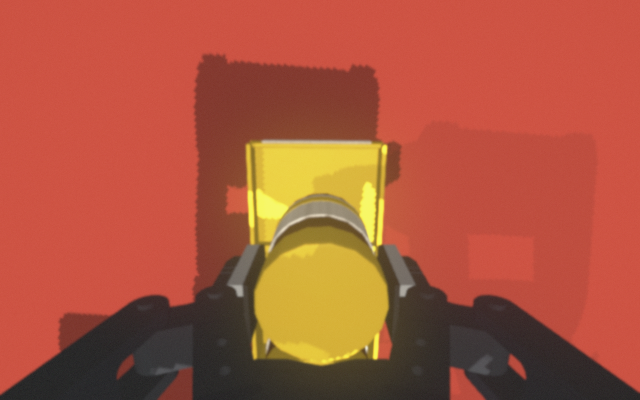

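Tray sides at 248–387 and the jar at 321 call for a shift of about −0.3 cm in y, as computed. Lowering with that.

Request:
{"fn": "servo_tool", "kwargs": {
  "commands": [
    [[0,0,0],[0.2,-0.3,2],-0.5],
    [[0,0,0],[0.2,-0.3,4],-0.5],
    [[0,0,0],[0.2,-0.3,5],-0.5],
    [[0,0,0],[0.2,-0.3,5.7],-0.5],
    [[0,0,0],[0.2,-0.3,6.1],-0.5],
    [[0,0,0],[0.2,-0.3,6.3],-0.5],
    [[0,0,0],[0.2,-0.3,6.3],-0.5],
    [[0,0,0],[0.2,-0.3,6.3],-0.5]
  ]
}}

```text
t: 25.8
tcp_pos: [0.5281, 0.3647, 0.0449]
orientation: [-0.0, 0.969, 0.247, 0.001]
force: [0.1, 0.2, -1.5]
width: 0.0474
grip_force: 31.5
```

Request:
{"fn": "servo_tool", "kwargs": {
  "commands": [
    [[0,0,0],[0,0,0.1],-0.5],
    [[0,0,0],[0,0,0.1],-0.5],
    [[0,0,0],[0,0,0.1],-0.5]
  ]
}}

```text
t: 26.05
tcp_pos: [0.5276, 0.3646, 0.0434]
orientation: [-0.0, 0.969, 0.247, 0.0]
force: [0.3, -0.3, -1.4]
width: 0.0473
grip_force: 31.5
```

Request:
{"fn": "servo_tool", "kwargs": {
  "commands": [
    [[0,0,0],[0,0,0.1],-0.5],
    [[0,0,0],[0,0,0.2],-0.5],
    [[0,0,0],[0,0,0.2],-0.5]
  ]
}}

```text
t: 26.3
tcp_pos: [0.5277, 0.3647, 0.0432]
orientation: [-0.0, 0.969, 0.248, 0.0]
force: [-2.3, -1.5, 9.7]
width: 0.047
grip_force: 32.5
```

Request:
{"fn": "servo_tool", "kwargs": {
  "commands": [
    [[0,0,0],[0,0,-0.1],-0.1],
    [[0,0,0],[0,0,-0.1],0.2],
    [[0,0,0],[0,0,-0.1],0.5],
    [[0,0,0],[0,0,-0.1],0.7],
    [[0,0,0],[0,0,-0.1],0.7],
    [[0,0,0],[0,0,-2],0.7],
    [[0,0,0],[0,0,-5],0.7],
    [[0,0,0],[0,0,-9],0.7]
  ]
}}

```text
t: 26.97
tcp_pos: [0.5253, 0.3634, 0.1286]
orientation: [0.001, 0.969, 0.247, -0.004]
force: [0.6, 0.8, 0.4]
width: 0.0729
grip_force: 0.0
```

Request:
{"fn": "servo_tool", "kwargs": {
  "commands": [
    [[0,0,0],[0,0,-4],1],
    [[0,0,0],[0,0,-8],1],
    [[0,0,0],[0,0,-12],1],
    [[0,0,0],[-3,2,-16],1],
    [[0,0,0],[-6,4,-18],1],
    [[0,0,0],[-9,6,-18],1],
    [[0,0,0],[-9,6,-18],1],
    [[0,0,0],[-9,6,-18],1]
  ]
}}

```text
t: 27.63
tcp_pos: [0.4762, 0.2672, 0.3119]
orientation: [0.0, 0.969, 0.246, 0.0]
force: [-0.6, 0.0, 0.7]
width: 0.0854
grip_force: 0.0
```

Run:
```python
from h import *
a=snap('top')['frame'];b=snap('scene')['frame']
f=cv2.vconcat([a[100:320,100:560],b[90:290,150:610]])
cv2.imwrite('pics/end.png',np.ascontiguousarray(f[:,:,::-1]))
```

```text
(no output)
```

View pics/end.png

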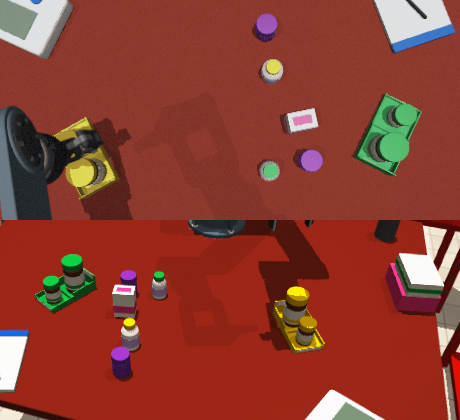

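All four jars stand upright in their trays, tall at the back and short at the front: green at (393,148)/(403,115) in the top half, yellow at (296,305)/(306,330) in the bottom half. The purchases are where they started.

```bash
python3 -c "
from h import *; print(bot.sign_off())"
```

```text
the job is handed in; nothing more can be done
None
```

The job is handed in: all four jars stand upright in the trays matching their caps, tall at the back and short at the front, and the purchases are untouched; sign-off returned no verdict.

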